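Empty the used-cassette tray into the waste tub

ROBOT

A 6-joint arm with a two-finger parallel gripper is mounted at the origin on the work surface. World frame = base frame: x ahead of the robot, y to its left, z up, the work surface at z = 0. Lengths are in m, angles in rad, forces in N, time in s.
With the tool pointing down it reaches from about 0.375 to 0.825 m from the base axis. Payload 5.5 kg.
Tool frame: the origin (TCP) lies at the centre of the arm's flange, where the gripper is bolted on; the fingertips stand 173 mm ahead of it and the grasp point (between the pads) lies pinch_z ahead of it (pinch_z is the distance from the TCP to the grasp point, in m); z points along the fingers, y is the line along which they close (so a half turn about z gives the same grasp; the last joint's range is limited). The gripper opens to 85 mm and grips with 20 to 120 N. Pads are 22 mm wide; open, the fingers measure 114 mm over their backs; the gripper's body (76 mm by 85 mm) begins 54 mm behind the grasp point. The pads swing forward as they close: fully open they stand 13 mm farther back than shut.
Start: joints at [-1.128, 0.314, -0.047, 1.21, 0, 1.571], TCP at [0.257, -0.542, 0.405] pointing down, gripper open.
Joint ranges: [-2.67, 2.67], [-0.69, 1.73], [-1.03, 1.25], [-2.08, 2.16], [-1.42, 1.45], [-3.14, 3.14]. Speed limits (rad/s): [2.39, 2.39, 3.01, 3.14, 3.14, 3.14].

INTERFACE

Orientations are given as a unit quaternion [x, y, z, w].
In Python, from workcell import * gives the robot as it stands.
- The arm moves only by the tool step_arm, never from a script. Its argument "motion" is a list that holds one entry, the list of rows, each a list of 7 numbers: the turn, a rotation vector about the tool's x, y, z in units of 6 degrees (1.0 is 6 degrees), then the shift along the tool's x, y, z in units of 40 mm (1.0 is 40 mm), then the opening, from 0 (shut) to 1 (fully open). In form: [[[wx, wy, wz, x, y, z, claw], ...]]. A call has 1 to 10 rows; each row is the pose to reach, as a shift and turn from the pose commanded when the call began, along the tool's axes at that moment; what a row does not reach only later rows make up. A row lasts 1/12 s, in which the tool goes at most 41.7 mm and 7.16 degrees, less where a joint would pass 70% of its speed; a pose out of reach is approached as far as the arm can. A call with a gripper value outside its range is refused whole. The fingers move at their own pace and stop on an object; "newtons" is the grip in N (left out, the last holds). Time passes only in rows, so rows that repeat a pose let the fingers close. It gives the time, the measured TCP pose, the force, the opening and the grip force at its end, in the units of the state.
- get_state(): the state, without advancing time (a new reading comes with each control period).
- grab_frame(name): name is "scene" or "top" or "wrist"; returns a dict with "image" (400x640x3 uint8, blue, green, red), "range_z" (400x640 float32, m along the optical axis (not along the pixel's ray), 0 where there is no reading), "fx", "fy", "cx", "cy" (pixels), "k1" (the pictures are not rectified: a ray, as slopes to the right and down, at radius r is drawn at 1 + k1 r^2 times it, then the intrinsics apply), "rvec" (rotation vector, rad) and "tvec" (3), from world to camera coordinates, as OpenCV has them. Camera axes: x right, y down, z forward; pixel columns grow to the right and rows downward; lengths in m; the calibration is good to about 2 mm. A picture is of the moment at which its call begins.
- sign_off(): hands the job in; it is judged then, once.
The state is a dict: "t": time; "joints": joint angles; "qvel": joint speeds; "effort": joint torques, N m; "position": TCP position; "tool_rot": TCP orientation; "force": force on the tool from outside, world axes, zero at the start; "torque": the same for the moment, N m; "finger_gap": finger opening in m; "grasp_force": force on a finger pad.
Only numpy, scipy, OpenCV 4.12 (cv2) and the standard library are available. Lean on these libraries where they do the work, as an engineer would, in place of code of your own. Each camera call takes 0.05 s, during which the arm holds its last target. There are 200 camera calls.

TASK

Unlock the waste tub's cover by turning it gently counter-clockwise until you feel its stop (never force it), lift it off and lay it flat on the table, right way up. Then take the tray by its bridge handle and tip it over the tub so that all five used test cassettes slide in, and stand the empty tray flat on the table again. Do not touch the cassettes with the gripper, and leave the tube rack, the dropper bottle and the timer where they stand.

Things in the scene. Friction and masses are not known exactly. Their poses are not given: they have to be found in the camera images.
- tub: Round grey plastic waste tub, screwed to the table: 160 mm outside and 152 mm inside diameter, 100 mm high, hollow, floor 5 mm thick. Origin: centre of its underside, z up. Round its rim, reaching out to 102 mm radius and up to 116 mm height, sits a bayonet ring whose angle on the tub differs each time and is not tracked: it must be felt, or seen from above.
- tub_mouth (a point): Centre of the tub's mouth, at rim height, 100 mm above the table. The bayonet ring: two opposite overhanging guides of 84 degrees each, under which the cover's two ears run; past each guide's counter-clockwise end an open gap where the ear can come up, then an upright stop post that ends the turn.
- cover: Round grey plastic cover, about 0.2 kg: disc 160 mm across, 6 mm thick; under it a plug 142 mm across, 6 mm deep; on the disc's edge two ears at cover +x and -x, 15 mm wide, out to 94 mm radius. Origin: centre of the plug's underside, z up; disc top 12 mm above it. Starts locked on the tub, origin 94 mm above the table. Two cover x directions half a turn apart are alike.
- cover_grip (a point): Middle of the cover's upright grip bar (along cover x, 72 mm long, 14 mm thick), 36 mm above the cover's origin, 12 mm below the bar's top. The cover turns counter-clockwise from above, against friction only; it meets the firm stop 0.9 to 1.55 rad from where it starts. Only in the last 0.25 rad before the stop are its ears clear so that it lifts; elsewhere they catch after 2.5 mm.
- tray: Small stainless tray, 160 mm (tray x) by 110 mm (tray y), about 0.26 kg; floor 4 mm thick; walls 18 mm high and 3 mm thick at the back (+x) and both sides; the front (-x) is an open lip. Origin: centre of its underside, z up. At the start its lip faces the robot's side, turned up to 0.6 rad.
- tray_grip (a point): Middle of the bar of the tray's fixed bridge handle: square bar 12 mm thick, 118 mm long along tray y, centre 82 mm and top 88 mm above the tray's underside, over its middle, on a flat upright at each side. The tray balances close under it.
- tray_lip (a point): Middle of the open lip's edge, on the upper face of the tray's floor: 80 mm from the tray's middle towards tray -x, 4 mm above its underside.
- cassette0: A used test cassette: white plastic slab 60 x 22 x 8 mm, 14 g, lying loose on the tray floor at the start. Origin at its centre, axes along its sides, x along its length. It slides off only when the tray is steep enough; how steep depends on friction that differs from run to run (about 25 to 40 degrees).
- cassette1: A used test cassette: white plastic slab 60 x 22 x 8 mm, 14 g, lying loose on the tray floor at the start. Origin at its centre, axes along its sides, x along its length. It slides off only when the tray is steep enough; how steep depends on friction that differs from run to run (about 25 to 40 degrees).
- cassette2: A used test cassette: white plastic slab 60 x 22 x 8 mm, 14 g, lying loose on the tray floor at the start. Origin at its centre, axes along its sides, x along its length. It slides off only when the tray is steep enough; how steep depends on friction that differs from run to run (about 25 to 40 degrees).
- cassette3: A used test cassette: white plastic slab 60 x 22 x 8 mm, 14 g, lying loose on the tray floor at the start. Origin at its centre, axes along its sides, x along its length. It slides off only when the tray is steep enough; how steep depends on friction that differs from run to run (about 25 to 40 degrees).
- cassette4: A used test cassette: white plastic slab 60 x 22 x 8 mm, 14 g, lying loose on the tray floor at the start. Origin at its centre, axes along its sides, x along its length. It slides off only when the tray is steep enough; how steep depends on friction that differs from run to run (about 25 to 40 degrees).
- tube_rack: Bystander: cardboard tube rack 90 x 150 x 55 mm with clear tubes, 85 mm high in all. Origin: centre of its underside.
- dropper: Bystander: small white dropper bottle, 38 mm across, 75 mm high. Origin: centre of its underside.
- timer: Bystander: small white bench timer, 30 x 70 mm, 60 mm high. Origin: centre of its underside.
Mind the look-alikes: they are no part of the job. What is shaped like the cassette2 but purple or red is not meant.

How it is judged:
On the way, in this order (a step that is already met when the one before it is completed fails the run):
1. the cover lies flat on the table, off the tub (height (world z) of cover below 0.012 m and angle between cover's own z axis and vertical below 0.1 rad and horizontal distance between cover and tub above 0.14 m), for 0.2 s.
2. the tray is tipped with its lip over the tub's mouth (angle between tray's own z axis and vertical above 0.3 rad and horizontal distance between tray_lip and tub_mouth below 0.09 m), for 0.1 s.
3. all five cassettes are in the tub (horizontal distance between each of cassette0, cassette1, cassette2, cassette3, cassette4 and tub_mouth below 0.076 m and z of each of cassette0, cassette1, cassette2, cassette3, cassette4 in the frame of tub below 0.09 m), for 0.2 s.
At the end, for the whole second after the job is handed in: All cassettes in the tub (centres within 76 mm of its axis, 10 mm or more below the rim); cover flat and right way up on the table (0.1 rad), over 140 mm from the tub's centre; tray flat on the table (0.08 rad, underside below 8 mm); both at rest (all of step 1 and all of step 3 and height (world z) of tray below 0.008 m and angle between tray's own z axis and vertical below 0.08 rad and linear speed of each of tray, cover below 0.02 m/s); the robot touches nothing.
It fails at once if the cover is forced: turned or pulled hard against its guides or stops (contact force between cover and tub above 80 N).
It fails at once if the gripper or arm touches a cassette (contact force between any of the fingers, the arm and cassette0 above 0.5 N or contact force between any of the fingers, the arm and cassette1 above 0.5 N or contact force between any of the fingers, the arm and cassette2 above 0.5 N or contact force between any of the fingers, the arm and cassette3 above 0.5 N or contact force between any of the fingers, the arm and cassette4 above 0.5 N).
It fails at once if a bystander is moved by more than 30 mm (distance of any of tube_rack, dropper, timer from where it was at the start of the episode above 0.03 m).
It also fails if it takes over 72 s, if anything falls off the work surface, if the arm or the gripper's body presses on something with over 40 N, if the wrist force passes 120 N, or if a joint passes its speed limit or range.

## Working session

There is one attempt and no reset: what is moved stays moved. The work goes in short steps, Python scripts to look and compute and a tool call to move; the robot and the scene stay as the last step left them, time stands still between calls to the robot, and variables do not carry over. Pictures are saved under pics/ and viewed, at most 10 in all, crops included, and the job is handed in when it is done.

Besides the shell and the picture viewer there is one more tool, called as name(argument=value, ...), one argument or row to a line, values as JSON. step_arm: Moves the arm, as the interface text tells. Its arguments: {"type":"object","properties":{"motion":{"type":"array","items":{"type":"array","items":{"type":"array","items":{"type":"number"}}}},"newtons":{"type":"number"}},"required":["motion"]}

```bash
ls; mkdir -p pics; cat > h.py <<'E'
from workcell import *
import numpy as np, cv2
from scipy.spatial.transform import Rotation as R
def cloud(f):
    "world xyz per pixel"
    h,w=f["range_z"].shape
    u,v=np.meshgrid(np.arange(w),np.arange(h))
    K=np.array([[f["fx"],0,f["cx"]],[0,f["fy"],f["cy"]],[0,0,1.]])
    p=cv2.undistortPoints(np.stack([u,v],-1).reshape(-1,1,2).astype(float),K,np.array([f["k1"],0,0,0.])).reshape(h,w,2)
    z=f["range_z"][...,None]
    c=np.concatenate([p*z,z],-1)
    M=cv2.Rodrigues(np.array(f["rvec"],float))[0]
    return (c-np.array(f["tvec"]).reshape(3))@M
E
python3 - <<'E'
from h import *
s=get_state();print(s)
for n in("top","scene"):
    f=grab_frame(n);cv2.imwrite(f"pics/{n}0.png",f["image"]);np.save(f"{n}0.npy",cloud(f));print(n,f["fx"],f["k1"],f["tvec"],f["rvec"])
import workcell;print([x for x in dir(workcell) if x[0]!='_'])
E
```

```text
pics
{'t': 0.0, 'joints': array([-1.12801230e+00,  3.14225145e-01, -4.80604896e-02,  1.21019534e+00,
        1.34300699e-06,  1.57081126e+00]), 'qvel': array([-0.00053839,  0.00158615,  0.00154425, -0.00054164,  0.00151818,
        0.00040229]), 'effort': array([-1.18672284e-03, -5.39588320e+01,  3.39751911e+01,  1.91902451e-02,
        7.60865214e-05,  2.25635745e-06]), 'position': array([ 0.25695635, -0.54188881,  0.40384299]), 'tool_rot': array([ 9.75594019e-01,  2.19580510e-01, -1.84315234e-04, -8.21911570e-04]), 'force': array([ 0.16072368,  0.03000958, -0.49535252]), 'torque': array([0.02845926, 0.00871419, 0.00333103]), 'grasp_force': 0.0, 'finger_gap': 0.0854137070629794}
top 459.88382986264736 0.034571835453385664 [-0.01029032  0.54770541  0.98346186] [ 2.21014893 -2.16154128  0.11810519]
scene 372.88536785848623 -0.08593421078275908 [-0.3903053  -0.17524304  1.09198688] [ 2.15214602  0.89918886 -0.38973773]
['IKError', 'get_state', 'grab_frame', 'pinch_z', 'sign_off']
```

View pics/top0.png

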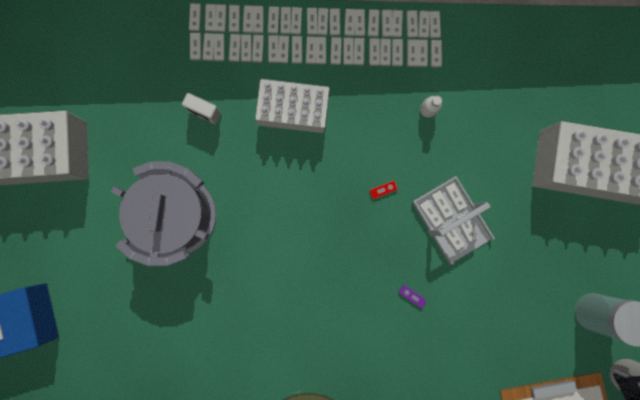

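The top view shows the tub with its cover at (162,212) and the bar running about (157,232) to (162,195). The tray is at (453,220), with its handle from (438,230) to (489,206), and holds white cassettes. The look-alikes are the red slab at (383,190) and the purple one at (412,297), both off the tray and no part of the job. The timer is at (201,107), the rack at (293,105) and the dropper at (431,106).

```bash
python3 - <<'E'
from h import *
print("pinch",pinch_z)
P=np.load("top0.npy");I=cv2.imread("pics/top0.png")
def reg(u0,u1,v0,v1,zl,zh):
    q=P[v0:v1,u0:u1].reshape(-1,3);return q[(q[:,2]>zl)&(q[:,2]<zh)]
def rect(q,n):
    r=cv2.minAreaRect((q[:,:2]*1000).astype(np.float32));print(n,len(q),r,"z",np.median(q[:,2]).round(4));return r
bar=reg(120,205,160,262,.128,.155);rect(bar,"bar")
c=np.cov(bar[:,:2].T);w,v=np.linalg.eigh(c);print("bar dir",np.arctan2(v[1,1],v[0,1]), bar[:,:2].mean(0))
disc=reg(100,225,150,275,.100,.109);print("disc",cv2.minEnclosingCircle((disc[:,:2]*1000).astype(np.float32)))
ring=reg(95,230,145,280,.111,.122);print("ring",len(ring),cv2.minEnclosingCircle((ring[:,:2]*1000).astype(np.float32)))
h=reg(405,500,170,270,.078,.1);rect(h,"handle")
c=np.cov(h[:,:2].T);w,v=np.linalg.eigh(c);print("h dir",np.arctan2(v[1,1],v[0,1]),h[:,:2].mean(0))
t=reg(405,500,170,270,.002,.03);rect(t,"tray")
for n,b in dict(timer=(175,228,85,130),drop=(415,450,88,125),rack=(250,335,75,140)).items():
    rect(reg(*b,.02,.2),n)
print("table",np.median(P[300:320,250:350,2]))
ctr=np.array(cv2.minEnclosingCircle((ring[:,:2]*1000).astype(np.float32))[0])/1000
a=np.degrees(np.arctan2(*(ring[:,:2]-ctr).T[::-1]))%360;hh=np.histogram(a,72,(0,360))[0];print(hh)
cv2.imwrite("pics/crop1.png",np.hstack([cv2.resize(I[150:275,100:225],(400,400),interpolation=cv2.INTER_CUBIC),cv2.resize(I[170:270,405:505],(400,400),interpolation=cv2.INTER_CUBIC)]))
E
```

```text
pinch 0.1547
bar 340 ((491.5543212890625, 305.8517761230469), (14.910955429077148, 70.78885650634766), 84.14718627929688) z 0.1411
bar dir 3.044890676338416 [0.49140201 0.30436245]
disc ((490.82244873046875, 303.53558349609375), 103.04841613769531)
ring 1265 ((491.4785461425781, 304.7121276855469), 102.788818359375)
handle 377 ((493.8907470703125, -309.6597900390625), (13.667863845825195, 119.41221618652344), 31.1872501373291) z 0.0868
h dir 2.1154516042232356 [ 0.49357289 -0.30847291]
tray 3372 ((495.2103576660156, -310.77154541015625), (220.91104125976562, 213.32321166992188), 1.197557806968689) z 0.0076
timer 587 ((722.046142578125, 249.2509002685547), (71.67353057861328, 32.8312873840332), 65.69618225097656) z 0.0586
drop 310 ((741.0620727539062, -254.06588745117188), (37.654380798339844, 33.7458381652832), 47.12728500366211) z 0.0496
rack 3042 ((735.2245483398438, 50.74541473388672), (149.58087158203125, 90.93437194824219), 84.82975006103516) z 0.0557
table -0.00032775598097653405
[29 31 29 34 27 32 26  0  0  0  0  0 39 23  0  0  0  0  0  1  0  0  0  0
  0 17 33 35 31 33 32 33 36 29 36 32 33 39 36 33 35 30 24  1  0  0  0  1
 40 22  0  1  0  0  0  1  1  1  1  1  0 13 26 29 32 34 37 39 45 34 30 28]
```

View pics/crop1.png

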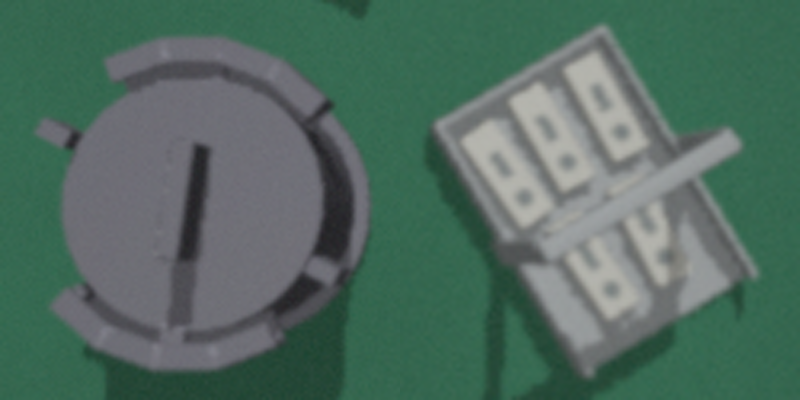

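View pics/scene0.png

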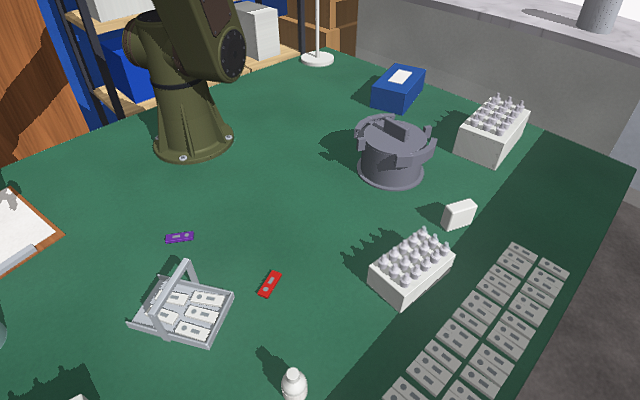

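The measurements agree with the sizes given:
- **Tub:** axis at (0.4915, 0.305), ring radius 0.103.
- **Cover bar:** top at z = 0.141, direction 174.5°.
- **Bayonet ring:** guides at about 307–35° and 125–212°, posts at about 60–67° and 240–247°. The stop should therefore come after about 60°.
- **Tray:** handle at (0.494, -0.309), top at 0.087, tray x at about 31°.

The five white slabs in the tray are the cassettes. The red and purple ones lie outside it.

```bash
cat >> h.py <<'E'
def down(psi,tilt=0):
    "tool pointing down, y axis at azimuth psi (deg); tilt: fingers swing towards azimuth +y"
    p=np.radians(psi);y=np.array([np.cos(p),np.sin(p),0]);z=np.array([0,0,-1.])
    M=R.from_matrix(np.stack([np.cross(y,z),y,z],1))
    return R.from_rotvec(np.radians(tilt)*np.cross(z,y))*M
def to(pos,rot):
    "row (units) taking the GRASP point to pos with rotation rot"
    s=get_state();T=R.from_quat(s["tool_rot"]);t=np.array(pos)-rot.apply([0,0,pinch_z])
    w=(T.inv()*rot).as_rotvec(degrees=True)/6;d=T.inv().apply(t-s["position"])/.04
    print("row",np.round(w,2),np.round(d,2))
def st():
    s=get_state();T=R.from_quat(s["tool_rot"]);y=T.apply([0,1,0])
    print("t",round(s["t"],2),"grasp",np.round(s["position"]+T.apply([0,0,pinch_z]),4),"psi",np.degrees(np.arctan2(y[1],y[0])).round(2),"j",np.degrees(s["joints"]).round(1),"F",s["force"].round(1),"M",s["torque"].round(2),"gap",round(s["finger_gap"],4),"gf",round(s["grasp_force"],1))
E
python3 - <<'E'
from h import *
st();to([.52,-.10,.25],down(0));to([.4915,.305,.25],down(84.5))
E
```

```text
t 0.1 grasp [ 0.2569 -0.5417  0.2492] psi -64.63 j [-64.6  18.   -2.7  69.3  -0.   90. ] F [-0.4  0.7 -0.8] M [ 0.   -0.01 -0.03] gap 0.0854 gf 0.0
row [-1.000e-02 -1.000e-02 -1.077e+01] [ 1.068e+01 -7.160e+00 -1.000e-02]
row [-1.000e-02 -2.000e-02 -2.485e+01] [ 1.437e+01 -1.662e+01  1.000e-02]
```

step_arm(
  motion=[
    [[0,0,-10.8,10.7,-7.2,0,1],[0,0,-10.8,10.7,-7.2,0,1],[0,0,-10.8,10.7,-7.2,0,1],[0,0,-10.8,10.7,-7.2,0,1],[0,0,-10.8,10.7,-7.2,0,1],[0,0,-10.8,10.7,-7.2,0,1],[0,0,-10.8,10.7,-7.2,0,1],[0,0,-10.8,10.7,-7.2,0,1],[0,0,-10.8,10.7,-7.2,0,1],[0,0,-10.8,10.7,-7.2,0,1]],
  ],
  newtons=60,
)

```text
t: 0.93
position: [0.4702, -0.1818, 0.4045]
tool_rot: [0.704, 0.71, -0.0, -0.0]
force: [1.2, -0.2, 0.7]
finger_gap: 0.0853
grasp_force: 0.0
```

```bash
python3 - <<'E'
from h import *
st();to([.4915,.305,.25],down(84.5))
E
```

```text
t 0.93 grasp [ 0.4702 -0.1818  0.2498] psi 0.47 j [-21.1   7.7 -15.7  66.6  -0.   68.4] F [ 1.2 -0.2  0.7] M [-0.02 -0.09 -0.02] gap 0.0853 gf 0.0
row [ -0.  -0. -14.] [12.17  0.63 -0.  ]
```

step_arm(
  motion=[
    [[0,0,-14,12.2,0.6,0,1],[0,0,-14,12.2,0.6,0,1],[0,0,-14,12.2,0.6,0,1],[0,0,-14,12.2,0.6,0,1],[0,0,-14,12.2,0.6,0,1],[0,0,-14,12.2,0.6,0,1],[0,0,-14,12.2,0.6,0,1],[0,0,-14,12.2,0.6,0,1],[0,0,-14,12.2,0.6,0,1],[0,0,-14,12.2,0.6,0,1]],
  ],
)

```text
t: 1.77
position: [0.4884, 0.2345, 0.4044]
tool_rot: [0.155, 0.988, -0.0, -0.0]
force: [1.0, -0.5, -0.3]
finger_gap: 0.0854
grasp_force: 0.0
```

```bash
python3 - <<'E'
from h import *
st();to([.4915,.305,.15],down(84.5))
E
```

```text
t 1.77 grasp [0.4884 0.2344 0.2497] psi 72.16 j [ 25.6  11.7 -10.9  67.4  -0.   43.5] F [ 1.  -0.5 -0.3] M [-0.05 -0.04 -0.01] gap 0.0854 gf 0.0
row [-0.   -0.   -2.06] [0.47 1.7  2.49]
```

step_arm(
  motion=[
    [[0,0,-2.06,0.47,1.7,0,1],[0,0,-2.06,0.47,1.7,0,1],[0,0,-2.06,0.47,1.7,0.5,1],[0,0,-2.06,0.47,1.7,1.2,1],[0,0,-2.06,0.47,1.7,1.7,1],[0,0,-2.06,0.47,1.7,1.7,1],[0,0,-2.06,0.47,1.7,1.7,1]],
  ],
)

```text
t: 2.35
position: [0.4918, 0.3025, 0.3356]
tool_rot: [0.051, 0.999, -0.001, -0.001]
force: [0.4, -0.0, 0.8]
finger_gap: 0.0849
grasp_force: 0.0
```

```bash
python3 - <<'E'
from h import *
st();to([.4915,.305,.131],down(84.5))
f=grab_frame("wrist");cv2.imwrite("pics/w1.png",f["image"]);P=cloud(f)
q=P[(P[...,2]>.128)&(P[...,2]<.15)&(np.hypot(P[...,0]-.4915,P[...,1]-.305)<.045)]
print(len(q),cv2.minAreaRect((q[:,:2]*1000).astype(np.float32)))
E
```

```text
t 2.35 grasp [0.4913 0.3023 0.1809] psi 84.16 j [ 31.6  17.7 -12.3  60.2  -0.   37.4] F [ 0.4 -0.   0.8] M [ 0.01 -0.05 -0.03] gap 0.0849 gf 0.0
row [-0.02 -0.03 -0.06] [0.01 0.06 1.25]
2728 ((490.6192932128906, 304.169189453125), (13.982373237609863, 71.58545684814453), 84.61547088623047)
```

View pics/w1.png

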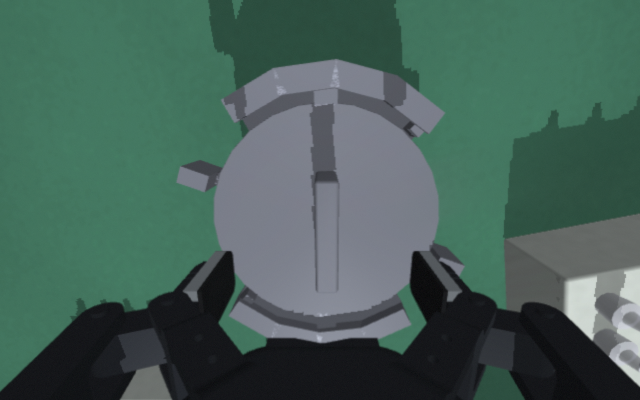

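The wrist view shows the bar from (326,175) to (326,290), upright and centred between the fingers. The posts are at (200,175) and (450,257). I'll go down and close.

step_arm(
  motion=[
    [[0,0,-0.06,0,0.05,0.6,1],[0,0,-0.06,0,0.05,1.2,1],[0,0,-0.06,0,0.05,1.22,1],[0,0,-0.06,0,0.05,1.22,0],[0,0,-0.06,0,0.05,1.22,0],[0,0,-0.06,0,0.05,1.22,0],[0,0,-0.06,0,0.05,1.22,0],[0,0,-0.06,0,0.05,1.22,0],[0,0,-0.06,0,0.05,1.22,0],[0,0,-0.06,0,0.05,1.22,0]],
  ],
  newtons=50,
)

```text
t: 3.23
position: [0.4929, 0.3049, 0.2889]
tool_rot: [0.048, 0.999, 0.0, 0.001]
force: [-0.8, -2.1, 5.5]
finger_gap: 0.0133
grasp_force: 50.5
```

```bash
python3 -c "
from h import *
st()"
```

```text
t 3.23 grasp [0.4932 0.305  0.1342] psi 84.5 j [ 31.7  19.8 -15.8  54.3  -0.   37.2] F [-0.8 -2.1  5.5] M [-0.41  0.14  0.01] gap 0.0133 gf 50.5
```

step_arm(
  motion=[
    [[0,0,-0.5,0,0,0,0],[0,0,-1.2,0,0,0,0],[0,0,-2,0,0,0,0],[0,0,-2.8,0,0,0,0],[0,0,-3.6,0,0,0,0],[0,0,-4.4,0,0,0,0],[0,0,-5.2,0,0,0,0],[0,0,-6,0,0,0,0],[0,0,-6.5,0,0,0,0],[0,0,-6.7,0,0,0,0]],
  ],
)

```text
t: 4.07
position: [0.4931, 0.3052, 0.2889]
tool_rot: [-0.299, 0.954, 0.0, 0.001]
force: [0.2, -0.3, 5.6]
finger_gap: 0.0132
grasp_force: 50.5
```

```bash
python3 -c "
from h import *
st()"
```

```text
t 4.07 grasp [0.4933 0.3054 0.1342] psi 124.8 j [ 31.7  19.8 -15.8  54.3   0.   -3.1] F [ 0.2 -0.3  5.6] M [ 0.01  0.09 -0.45] gap 0.0132 gf 50.5
```

step_arm(
  motion=[
    [[0,0,-0.4,0,0,0,0],[0,0,-0.8,0,0,0,0],[0,0,-1.2,0,0,0,0],[0,0,-1.6,0,0,0,0],[0,0,-1.9,0,0,0,0],[0,0,-2.1,0,0,0,0],[0,0,-2.3,0,0,0,0],[0,0,-2.5,0,0,0,0]],
  ],
)

```text
t: 4.73
position: [0.493, 0.3051, 0.2889]
tool_rot: [-0.42, 0.907, 0.0, 0.001]
force: [-0.9, -0.1, 5.5]
finger_gap: 0.013
grasp_force: 50.5
```

```bash
python3 -c "
from h import *
st()"
```

```text
t 4.73 grasp [0.4933 0.3053 0.1342] psi 139.72 j [ 31.7  19.8 -15.8  54.3   0.  -18. ] F [-0.9 -0.1  5.5] M [-0.    0.08 -0.42] gap 0.013 gf 50.5
```

step_arm(
  motion=[
    [[0,0,-0.15,0,0,0,0],[0,0,-0.3,0,0,0,0],[0,0,-0.45,0,0,0,0],[0,0,-0.5,0,0,0,0],[0,0,-0.5,0,0,0,0]],
  ],
)

```text
t: 5.15
position: [0.4931, 0.3052, 0.2889]
tool_rot: [-0.444, 0.896, 0.0, 0.001]
force: [-0.6, -0.5, 6.2]
finger_gap: 0.0129
grasp_force: 50.5
```

```bash
python3 -c "
from h import *
st()"
```

```text
t 5.15 grasp [0.4933 0.3054 0.1342] psi 142.68 j [ 31.8  19.8 -15.8  54.3   0.  -20.9] F [-0.6 -0.5  6.2] M [-0.06  0.04 -0.33] gap 0.0129 gf 50.5
```

step_arm(
  motion=[
    [[0,0,-0.1,0,0,0,0],[0,0,-0.2,0,0,0,0],[0,0,-0.3,0,0,0,0],[0,0,-0.3,0,0,0,0],[0,0,-0.3,0,0,0,0]],
  ],
)

```text
t: 5.57
position: [0.493, 0.3051, 0.2889]
tool_rot: [-0.458, 0.889, 0.0, 0.001]
force: [-1.3, -0.8, 5.1]
finger_gap: 0.0134
grasp_force: 50.5
```

```bash
python3 -c "
from h import *
st()"
```

```text
t 5.57 grasp [0.4933 0.3053 0.1342] psi 144.47 j [ 31.7  19.8 -15.8  54.3   0.  -22.7] F [-1.3 -0.8  5.1] M [-0.05  0.11 -0.34] gap 0.0134 gf 50.5
```

step_arm(
  motion=[
    [[0,0,-0.1,0,0,0,0],[0,0,-0.2,0,0,0,0],[0,0,-0.3,0,0,0,0],[0,0,-0.3,0,0,0,0],[0,0,-0.3,0,0,0,0]],
  ],
)

```text
t: 5.98
position: [0.4926, 0.3054, 0.2889]
tool_rot: [-0.471, 0.882, 0.001, 0.001]
force: [-3.6, 1.7, 7.4]
finger_gap: 0.0133
grasp_force: 53.4
```

```bash
python3 -c "
from h import *
st()"
```

```text
t 5.98 grasp [0.4926 0.3057 0.1342] psi 146.21 j [ 31.8  19.8 -15.8  54.3   0.1 -24.4] F [-3.6  1.7  7.4] M [ 0.28  0.56 -0.95] gap 0.0133 gf 53.4
```

The torque jumped from 0.34 to 0.95 N m at 61.7°, so that is the stop, where predicted. I'll ease back a little and lift slowly.

step_arm(
  motion=[
    [[0,0,0.2,0,0,0,0],[0,0,0.35,0,0,0,0],[0,0,0.35,0,0,-0.03,0],[0,0,0.35,0,0,-0.06,0],[0,0,0.35,0,0,-0.09,0],[0,0,0.35,0,0,-0.12,0],[0,0,0.35,0,0,-0.15,0],[0,0,0.35,0,0,-0.15,0]],
  ],
)

```text
t: 6.65
position: [0.4926, 0.3048, 0.2939]
tool_rot: [-0.456, 0.89, -0.0, -0.0]
force: [1.5, 0.2, -2.4]
finger_gap: 0.0131
grasp_force: 49.2
```

```bash
python3 -c "
from h import *
st();to([.495,.305,.25],down(144))"
```

```text
t 6.65 grasp [0.4926 0.3048 0.1392] psi 144.21 j [ 31.7  19.6 -15.4  55.   -0.  -22.5] F [ 1.5  0.2 -2.4] M [-0.07 -0.04  0.01] gap 0.0131 gf 49.2
row [ 0.   -0.    0.04] [-0.04 -0.05 -2.77]
```

step_arm(
  motion=[
    [[0,0,0,0,0,-0.8,0],[0,0,0,0,0,-1.6,0],[0,0,0,0,0,-2.2,0],[0,0,0,0.5,-0.4,-2.2,0],[0,0,0,1.2,-0.95,-2.2,0],[0,0,0,2,-1.6,-2.2,0],[0,0,0,2.8,-2.2,-2.2,0],[0,0,0,3.6,-2.8,-2.2,0],[0,0,0,4.4,-3.45,-2.2,0],[0,0,0,5,-4,-2.2,0]],
  ],
)

```text
t: 7.48
position: [0.5047, 0.0465, 0.382]
tool_rot: [-0.455, 0.89, -0.0, -0.0]
force: [-0.2, 0.4, -1.7]
finger_gap: 0.013
grasp_force: 49.7
```

```bash
python3 -c "
from h import *
st();to([.5,.03,.055],down(144))"
```

```text
t 7.48 grasp [0.5047 0.0464 0.2273] psi 144.17 j [  5.3   8.6 -17.6  63.8  -0.  -48.9] F [-0.2  0.4 -1.7] M [ 0.02 -0.02 -0.01] gap 0.013 gf 49.7
row [-0.   -0.01  0.03] [ 0.4  -0.14  4.31]
```

step_arm(
  motion=[
    [[0,0,0,0.3,-0.1,0.5,0],[0,0,0,0.3,-0.1,1.3,0],[0,0,0,0.3,-0.1,2.1,0],[0,0,0,0.3,-0.1,2.9,0],[0,0,0,0.3,-0.1,3.5,0],[0,0,0,0.3,-0.1,4,0],[0,0,0,0.3,-0.1,4.3,0],[0,0,0,0.3,-0.1,4.45,0],[0,0,0,0.3,-0.1,4.55,0],[0,0,0,0.3,-0.1,4.55,0]],
  ],
)

```text
t: 8.32
position: [0.5016, 0.037, 0.1996]
tool_rot: [-0.456, 0.89, 0.0, -0.0]
force: [-0.1, 0.9, -2.8]
finger_gap: 0.013
grasp_force: 49.6
```

```bash
python3 -c "
from h import *
st()"
```

```text
t 8.32 grasp [0.5015 0.037  0.0449] psi 144.21 j [  4.2  18.1 -32.   40.    0.  -50. ] F [-0.1  0.9 -2.8] M [-0.02 -0.    0.02] gap 0.013 gf 49.6
```

step_arm(
  motion=[
    [[0,0,0,0,0,0.06,0],[0,0,0,0,0,0.11,0],[0,0,0,0,0,0.13,0],[0,0,0,0,0,0.13,0],[0,0,0,0,0,0.13,0.4],[0,0,0,0,0,0.13,0.8],[0,0,0,0,0,0.13,1],[0,0,0,0,0,0.13,1],[0,0,0,0,0,0.13,1]],
  ],
)

```text
t: 9.07
position: [0.5017, 0.037, 0.1948]
tool_rot: [-0.456, 0.89, -0.0, 0.0]
force: [0.2, -0.2, -0.1]
finger_gap: 0.073
grasp_force: 0.0
```

```bash
python3 -c "
from h import *
st();to([.4939,-.309,.25],down(31.2))"
```

```text
t 9.07 grasp [0.5017 0.037  0.0401] psi 144.21 j [  4.2  18.4 -32.3  39.3  -0.  -50. ] F [ 0.2 -0.2 -0.1] M [ 0.    0.02 -0.03] gap 0.073 gf 0.0
row [ 0.    0.   18.83] [ 7.13 -4.9  -5.25]
```

step_arm(
  motion=[
    [[0,0,0,0,0,-0.8,1],[0,0,0,0,0,-1.7,1],[0,0,0,0,0,-2.6,1],[0,0,18.8,7.1,-4.9,-5.2,1],[0,0,18.8,7.1,-4.9,-5.2,1],[0,0,18.8,7.1,-4.9,-5.2,1],[0,0,18.8,7.1,-4.9,-5.2,1],[0,0,18.8,7.1,-4.9,-5.2,1],[0,0,18.8,7.1,-4.9,-5.2,1],[0,0,18.8,7.1,-4.9,-5.2,1]],
  ],
)

```text
t: 9.9
position: [0.4953, -0.2442, 0.3836]
tool_rot: [-0.032, 0.999, -0.0, 0.0]
force: [0.8, -0.5, 0.1]
finger_gap: 0.0857
grasp_force: 0.0
```

```bash
python3 -c "
from h import *
st();to([.4939,-.309,.25],down(31.2))
f=grab_frame('top');P=cloud(f);cv2.imwrite('pics/t2.png',f['image'])
q=P[(P[...,2]>.006)&(P[...,2]<.02)&(np.hypot(P[...,0]-.50,P[...,1]-.037)<.12)]
print(len(q),cv2.minAreaRect((q[:,:2]*1000).astype(np.float32)),np.percentile(q[:,2],[5,50,95]))"
```

```text
t 9.9 grasp [ 0.4954 -0.2442  0.2289] psi 93.72 j [-26.2  13.4 -11.6  65.1   0.  -30. ] F [ 0.8 -0.5  0.1] M [ 0.03 -0.09 -0.01] gap 0.0857 gf 0.0
row [ 0.    0.   10.42] [ 0.14 -1.62 -0.53]
3930 ((502.0759582519531, 37.0286979675293), (157.13343811035156, 159.08099365234375), 1.8550589084625244) [0.00849288 0.01150607 0.0145445 ]
```

step_arm(
  motion=[
    [[0,0,10.4,0.14,-1.6,0,1],[0,0,10.4,0.14,-1.6,0,1],[0,0,10.4,0.14,-1.6,0,1],[0,0,10.4,0.14,-1.6,0,1],[0,0,10.4,0.14,-1.6,0,1],[0,0,10.4,0.14,-1.6,0.5,1],[0,0,10.4,0.14,-1.6,1.1,1],[0,0,10.4,0.14,-1.6,1.7,1],[0,0,10.4,0.14,-1.6,1.7,1],[0,0,10.4,0.14,-1.6,1.7,1]],
  ],
)

```text
t: 10.78
position: [0.4941, -0.3058, 0.3129]
tool_rot: [0.488, 0.873, 0.0, -0.002]
force: [0.5, 0.0, -0.4]
finger_gap: 0.0855
grasp_force: 0.0
```

```bash
python3 - <<'E'
from h import *
f=grab_frame("wrist");cv2.imwrite("pics/w2.png",f["image"]);P=cloud(f)
q=P[(P[...,2]>.08)&(P[...,2]<.096)&(np.hypot(P[...,0]-.494,P[...,1]+.309)<.065)]
print(len(q),cv2.minAreaRect((q[:,:2]*1000).astype(np.float32)),np.median(q[:,2]))
st();to([.4939,-.309,.083],down(31.2))
E
```

```text
2763 ((493.455810546875, -311.7450256347656), (13.481688499450684, 117.70282745361328), 31.485280990600586) 0.0893859031558523
t 10.83 grasp [ 0.4945 -0.306   0.1595] psi 31.82 j [-31.8  19.  -13.5  57.7   0.   26.4] F [ 0.2 -0.3  0.8] M [0.01 0.02 0.01] gap 0.0859 gf 0.0
row [-0.01 -0.01  0.1 ] [-0.05 -0.05  1.91]
```

View pics/w2.png

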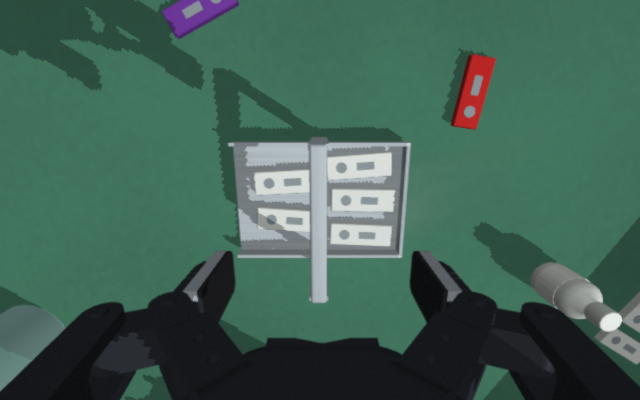

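The wrist view shows the bar from (318,140) to (318,300), upright and centred, with the open lip on the left at x≈237. All five white cassettes are in the tray, and the red one (474,90) and purple one (200,12) are outside it. I'll grip the bar at (0.4935, -0.311).

step_arm(
  motion=[
    [[0,0,0.05,-0.09,-0.09,0.6,1],[0,0,0.05,-0.09,-0.09,1.3,1],[0,0,0.05,-0.09,-0.09,1.8,1],[0,0,0.05,-0.09,-0.09,1.88,1],[0,0,0.05,-0.09,-0.09,1.88,0],[0,0,0.05,-0.09,-0.09,1.88,0],[0,0,0.05,-0.09,-0.09,1.88,0],[0,0,0.05,-0.09,-0.09,1.88,0],[0,0,0.05,-0.09,-0.09,1.88,0],[0,0,0.05,-0.09,-0.09,1.88,0]],
  ],
  newtons=110,
)

```text
t: 11.67
position: [0.494, -0.3116, 0.2406]
tool_rot: [0.489, 0.872, -0.0, 0.001]
force: [-0.1, 0.3, -0.3]
finger_gap: 0.0123
grasp_force: 0.4
```

```bash
python3 - <<'E'
from h import *
st()
E
```

```text
t 11.67 grasp [ 0.4942 -0.3117  0.0859] psi 31.39 j [-32.2  22.8 -18.4  48.7  -0.   26.4] F [-0.1  0.3 -0.3] M [-0.05  0.08 -0.04] gap 0.0123 gf 0.4
```

step_arm(
  motion=[
    [[0,0,0,0,0,0,0],[0,0,0,0,0,0,0],[0,0,0,0,0,-0.15,0],[0,0,0,0,0,-0.5,0],[0,0,0,0,0,-1.1,0],[0,0,0,0,0,-1.8,0],[0,0,0,0,0,-2.5,0],[0,0,0,0,0,-3.2,0],[0,0,0,0,0,-3.8,0],[0,0,0,0,0,-4.1,0]],
  ],
)

```text
t: 12.5
position: [0.4939, -0.3116, 0.4072]
tool_rot: [0.49, 0.872, -0.0, 0.002]
force: [1.0, -0.8, -3.7]
finger_gap: 0.0093
grasp_force: 107.7
```

```bash
python3 - <<'E'
from h import *
st();to([.585,.362,.25],down(31.4))
f=grab_frame("wrist");cv2.imwrite("pics/w3.png",f["image"])
E
```

```text
t 12.5 grasp [ 0.4944 -0.3119  0.2525] psi 31.38 j [-32.2  16.1  -4.9  68.8   0.   26.4] F [ 1.  -0.8 -3.7] M [-0.02 -0.1   0.04] gap 0.0093 gf 107.7
row [ 0.02  0.03 -0.  ] [13.19 10.71  0.04]
```

View pics/w3.png

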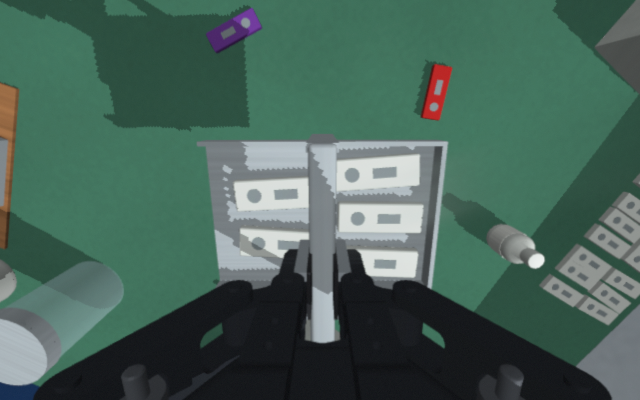

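The tray is held level with all five cassettes aboard, the lip on the left. Now the transport, with gentle ramps.

step_arm(
  motion=[
    [[0,0,0,0.2,0.16,0,0],[0,0,0,0.6,0.48,0,0],[0,0,0,1.16,0.94,0,0],[0,0,0,1.82,1.48,0,0],[0,0,0,2.48,2.02,0,0],[0,0,0,3.14,2.56,0,0],[0,0,0,3.8,3.1,0,0],[0,0,0,4.46,3.64,0,0],[0,0,0,5.12,4.18,0,0],[0,0,0,5.78,4.72,0,0]],
  ],
)

```text
t: 13.38
position: [0.5334, -0.0134, 0.4017]
tool_rot: [0.489, 0.872, -0.001, -0.002]
force: [0.1, -1.0, -3.9]
finger_gap: 0.0095
grasp_force: 107.7
```

step_arm(
  motion=[
    [[0,0,0,0.66,0.54,0,0],[0,0,0,1.32,1.08,0,0],[0,0,0,1.98,1.62,0,0],[0,0,0,2.64,2.16,0,0],[0,0,0,3.3,2.7,0,0],[0,0,0,3.96,3.24,0,0],[0,0,0,4.5,3.68,0,0],[0,0,0,4.9,4,0,0],[0,0,0,5.15,4.2,0,0],[0,0,0,5.25,4.28,0,0]],
  ],
)

```text
t: 14.22
position: [0.5705, 0.2547, 0.4016]
tool_rot: [0.489, 0.873, -0.001, -0.001]
force: [-0.5, -1.0, -3.0]
finger_gap: 0.0094
grasp_force: 107.7
```

```bash
python3 - <<'E'
from h import *
st();to([.585,.362,.25],down(31.4))
E
```

```text
t 14.22 grasp [0.57   0.2545 0.247 ] psi 31.51 j [24.  20.8  0.9 70.2  0.  82.5] F [-0.5 -1.  -3. ] M [-0.03 -0.04  0.05] gap 0.0094 gf 107.7
row [-0.03 -0.01  0.02] [ 2.1   1.71 -0.08]
```

step_arm(
  motion=[
    [[0,0,0,0.15,0.12,0,0],[0,0,0,0.45,0.36,0,0],[0,0,0,0.85,0.7,0,0],[0,0,0,1.3,1.07,0,0],[0,0,0,1.7,1.4,0,0],[0,0,0,1.95,1.6,0,0],[0,0,0,2.07,1.68,0,0],[0,0,0,2.1,1.71,0,0],[0,0,0,2.1,1.71,0,0]],
  ],
)

```text
t: 14.97
position: [0.586, 0.3597, 0.4035]
tool_rot: [0.49, 0.872, -0.0, 0.0]
force: [-0.9, -0.4, -2.7]
finger_gap: 0.0098
grasp_force: 107.7
```

```bash
cat > tip.py <<'E'
from h import *
st()
s=get_state();T=R.from_quat(s["tool_rot"]);psi=31.5
u=np.array([np.cos(np.radians(psi)),np.sin(np.radians(psi)),0]);zh=np.array([0,0,1.])
c=np.array([.4912,.3045,0])
def rows(L):
    for th,d,zl in L:
        a=np.radians(th);ex=u*np.cos(a)+zh*np.sin(a);ez=-u*np.sin(a)+zh*np.cos(a)
        t=c+d*u+zl*zh+.08*ex+(.082+pinch_z)*ez
        w=(T.inv()*down(psi,th)).as_rotvec(degrees=True)/6;dd=T.inv().apply(t-s["position"])/.04
        print(th,np.round(np.r_[w,dd],2))
E
python3 - <<'E'
from tip import *
rows([(0,.035,.15),(5,.035,.147),(10,.035,.143),(15,.035,.138),(18,.035,.135),(20,.035,.133),(22,.035,.132),(25,.035,.13),(28,.035,.128),(32,.035,.126),(36,.035,.125),(40,.035,.125),(45,.035,.125),(50,.035,.125),(55,.035,.125)])
f=grab_frame("scene");cv2.imwrite("pics/s4.png",f["image"])
E
```

```text
t 14.97 grasp [0.5859 0.3596 0.2488] psi 31.36 j [31.5 27.8 11.5 73.7 -0.  90.2] F [-0.9 -0.4 -2.7] M [-0.    0.01 -0.02] gap 0.0098 gf 107.7
0 [-0.01  0.   -0.02  0.06  0.13  0.42]
5 [-0.84  0.   -0.02  0.06 -0.39  0.34]
10 [-1.67  0.01 -0.02  0.06 -0.92  0.34]
15 [-2.51  0.01 -0.02  0.06 -1.47  0.4 ]
18 [-3.01  0.01 -0.02  0.06 -1.79  0.47]
20 [-3.34  0.01 -0.02  0.06 -2.01  0.52]
22 [-3.67  0.01 -0.02  0.06 -2.23  0.55]
25 [-4.17  0.01 -0.02  0.06 -2.55  0.63]
28 [-4.67  0.01 -0.02  0.05 -2.88  0.72]
32 [-5.34  0.01 -0.02  0.05 -3.31  0.86]
36 [-6.01  0.01 -0.02  0.05 -3.73  1.  ]
40 [-6.67  0.01 -0.02  0.05 -4.14  1.15]
45 [-7.51  0.01 -0.02  0.05 -4.64  1.37]
50 [-8.34  0.01 -0.02  0.05 -5.11  1.63]
55 [-9.17  0.01 -0.02  0.05 -5.57  1.93]
```

View pics/s4.png

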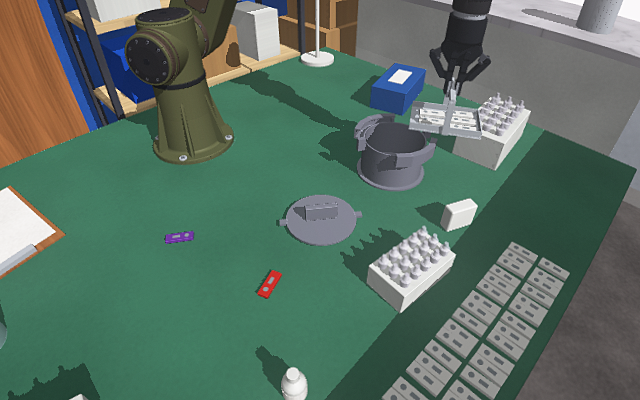

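The scene view shows the cover flat on the table at (321,218), the open tub at (392,150), and the tray level with its lip over the tub's far side at (445,118). A background rack stands at (495,120), so I'll check its height before tipping.

```bash
python3 - <<'E'
from h import *
P=np.load("top0.npy");q=P[90:200,0:100].reshape(-1,3);q=q[q[:,2]>.03]
print(q.min(0),q.max(0),np.percentile(q[:,2],[10,50,90]))
E
```

```text
[0.45916577 0.02114832 0.0300454 ] [0.69606699 0.65619902 1.0276205 ] [0.05925765 0.09037288 0.10943103]
```

step_arm(
  motion=[
    [[-0.3,0,0,0.06,-0.05,0.1,0],[-0.84,0,0,0.06,-0.39,0.25,0],[-1.67,0,0,0.06,-0.92,0.3,0],[-2.5,0,0,0.06,-1.47,0.38,0],[-3,0,0,0.06,-1.79,0.46,0],[-3.34,0,0,0.06,-2,0.51,0],[-3.34,0,0,0.06,-2,0.51,0],[-3.34,0,0,0.06,-2,0.51,0]],
  ],
)

```text
t: 15.68
position: [0.5158, 0.3191, 0.3836]
tool_rot: [0.483, 0.858, 0.151, 0.085]
force: [0.1, 0.6, -2.2]
finger_gap: 0.0092
grasp_force: 108.0
```

```bash
python3 - <<'E'
from tip import *
rows([(20,.035,.132),(25,.035,.13),(28,.035,.128),(32,.035,.126),(36,.035,.125),(40,.035,.125),(45,.035,.125),(50,.035,.125),(55,.035,.125)])
E
```

```text
t 15.68 grasp [0.561  0.3465 0.2382] psi 31.31 j [ 31.8   9.2 -19.1  41.8  -0.2  90.4] F [ 0.1  0.6 -2.2] M [-0.38  0.5  -0.05] gap 0.0092 gf 108.0
20 [-0.    0.01 -0.03  0.01 -0.    0.05]
25 [-0.84  0.01 -0.03  0.01 -0.54 -0.06]
28 [-1.34  0.02 -0.03  0.01 -0.88 -0.08]
32 [-2.    0.02 -0.03  0.01 -1.33 -0.1 ]
36 [-2.67  0.02 -0.03  0.   -1.77 -0.11]
40 [-3.34  0.02 -0.03  0.   -2.21 -0.11]
45 [-4.17  0.02 -0.03  0.   -2.75 -0.08]
50 [-5.    0.02 -0.03  0.   -3.29  0.01]
55 [-5.84  0.02 -0.02 -0.   -3.82  0.14]
```

step_arm(
  motion=[
    [[-0.42,0,0,0,-0.27,0,0],[-0.84,0,0,0,-0.54,-0.04,0],[-1.34,0,0,0,-0.88,-0.07,0],[-1.67,0,0,0,-1.1,-0.08,0],[-2,0,0,0,-1.33,-0.1,0],[-2.35,0,0,0,-1.55,-0.1,0],[-2.67,0,0,0,-1.77,-0.11,0],[-3,0,0,0,-2,-0.11,0],[-3.34,0,0,0,-2.21,-0.11,0],[-3.34,0,0,0,-2.21,-0.11,0]],
  ],
)

```text
t: 16.52
position: [0.4435, 0.2755, 0.3558]
tool_rot: [0.46, 0.819, 0.298, 0.167]
force: [-0.1, -1.0, -3.8]
finger_gap: 0.0094
grasp_force: 108.1
```

```bash
python3 - <<'E'
from tip import *
rows([(40,.035,.125),(45,.035,.125),(50,.035,.125),(55,.035,.125)])
E
```

```text
t 16.52 grasp [0.5283 0.3271 0.2372] psi 31.35 j [ 32.   -5.7 -45.5  10.3  -0.4  90.5] F [-0.1 -1.  -3.8] M [-0.75  1.16 -0.02] gap 0.0094 gf 108.1
40 [-0.01  0.02 -0.02 -0.01  0.03 -0.04]
45 [-0.85  0.02 -0.02 -0.01 -0.49 -0.19]
50 [-1.68  0.02 -0.02 -0.01 -1.03 -0.29]
55 [-2.51  0.02 -0.02 -0.01 -1.57 -0.35]
```

step_arm(
  motion=[
    [[-0.4,0,0,0,-0.24,-0.1,0],[-0.85,0,0,0,-0.49,-0.19,0],[-0.85,0,0,0,-0.49,-0.19,0],[-0.85,0,0,0,-0.49,-0.19,0]],
  ],
)

```text
t: 16.85
position: [0.4276, 0.266, 0.3502]
tool_rot: [0.452, 0.806, 0.334, 0.187]
force: [0.1, -0.1, -2.1]
finger_gap: 0.0094
grasp_force: 108.4
```

```bash
python3 - <<'E'
from tip import *
rows([(45,.035,.125),(50,.035,.125),(55,.04,.125),(55,.04,.145)])
a=grab_frame("top")["image"];b=grab_frame("wrist")["image"];s4=grab_frame("scene")["image"]
cv2.imwrite("pics/tip.png",np.vstack([np.hstack([cv2.resize(a[100:300,60:310],(375,300)),cv2.resize(b,(425,300))]),cv2.resize(s4[40:240,270:600],(495,300),interpolation=cv2.INTER_CUBIC)if 0 else np.hstack([cv2.resize(s4[40:240,270:600],(495,300),interpolation=cv2.INTER_CUBIC),np.zeros((300,305,3),np.uint8)])]))
E
```

```text
t 16.85 grasp [0.5211 0.323  0.2408] psi 31.36 j [ 32.   -8.5 -51.3   2.2  -0.5  90.5] F [ 0.1 -0.1 -2.1] M [-0.63  1.09 -0.01] gap 0.0094 gf 108.4
45 [ 0.    0.02 -0.02 -0.01 -0.05 -0.  ]
50 [-0.83  0.02 -0.02 -0.01 -0.57 -0.16]
55 [-1.67  0.02 -0.01 -0.01 -1.02 -0.17]
55 [-1.67  0.02 -0.01 -0.01 -0.66 -0.53]
```

View pics/tip.png

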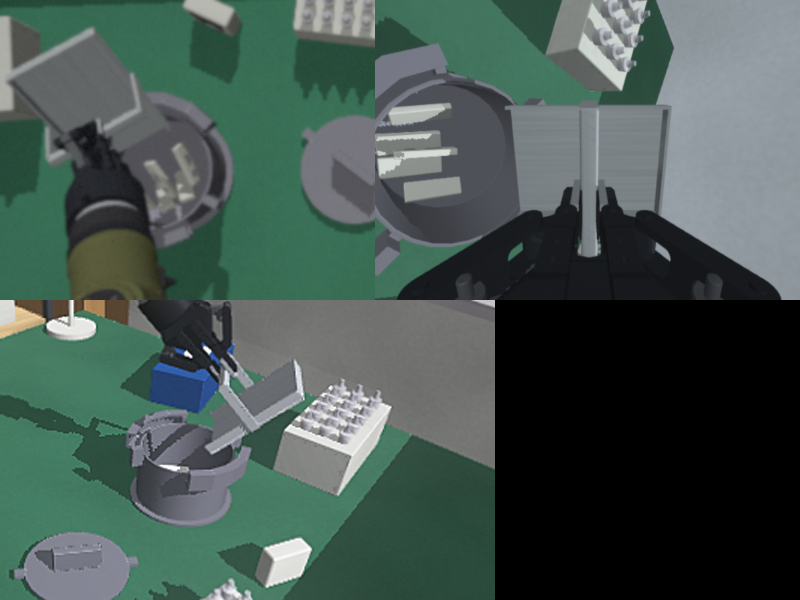

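The wrist view shows the tray floor bare at (590,170), apart from the part hidden by the gripper, and the slabs lying in the tub at (420,150). I'll level the tray, still over the tub, and count from above.

```bash
python3 - <<'E'
from tip import *
rows([(40,.035,.14),(30,.035,.15),(20,.035,.16),(10,.045,.17),(0,.06,.18),(0,.06,.21)])
E
```

```text
t 17.0 grasp [0.5224 0.3239 0.2425] psi 31.36 j [ 32.   -8.4 -51.2   2.1  -0.5  90.5] F [ 0.   0.3 -1.7] M [-0.68  1.   -0.03] gap 0.0098 gf 108.4
40 [ 0.87  0.02 -0.02 -0.01  0.68 -0.07]
30 [ 2.53  0.01 -0.02 -0.01  1.81  0.28]
20 [ 4.2   0.01 -0.02 -0.01  2.83  0.79]
10 [ 5.87  0.01 -0.02 -0.    3.9   1.61]
0 [ 7.53  0.01 -0.02 -0.    4.91  2.63]
0 [ 7.53  0.01 -0.02 -0.    5.44  2.1 ]
```

step_arm(
  motion=[
    [[0.87,0,0,0,0.68,-0.07,0],[1.7,0,0,0,1.25,0.1,0],[2.53,0,0,0,1.81,0.28,0],[3.36,0,0,0,2.32,0.52,0],[4.2,0,0,0,2.83,0.79,0],[5,0,0,0,3.36,1.18,0],[5.87,0,0,0,3.9,1.61,0],[6.7,0,0,0,4.4,2.1,0],[7.53,0,0,0,5.2,2.34,0],[7.53,0,0,0,5.44,2.1,0]],
  ],
)

```text
t: 17.83
position: [0.613, 0.3793, 0.4401]
tool_rot: [0.49, 0.872, -0.004, -0.002]
force: [0.6, -0.4, -4.1]
finger_gap: 0.0094
grasp_force: 108.3
```

```bash
python3 - <<'E'
from h import *
st();to([.494,-.311,.27],down(31.4))
f=grab_frame("top");a=f["image"];P=cloud(f)
m=(a.min(2)>120)&(np.hypot(P[...,0]-.491,P[...,1]-.3045)<.076);print("white z in tub",m.sum(),np.percentile(P[m][:,2],[1,50,99]))
b=grab_frame("wrist")["image"]
cv2.imwrite("pics/tub.png",np.hstack([cv2.resize(a[145:275,95:225],(400,400),interpolation=cv2.INTER_CUBIC),cv2.resize(b,(400,400))]))
E
```

```text
t 17.83 grasp [0.6117 0.3785 0.2854] psi 31.37 j [31.7 32.  22.8 81.4  0.  90.4] F [ 0.6 -0.4 -4.1] M [-0.08  0.01 -0.03] gap 0.0094 gf 108.3
row [-0.09  0.   -0.  ] [-13.19 -11.52   0.49]
white z in tub 1025 [0.00345227 0.01389792 0.20597622]
```

View pics/tub.png

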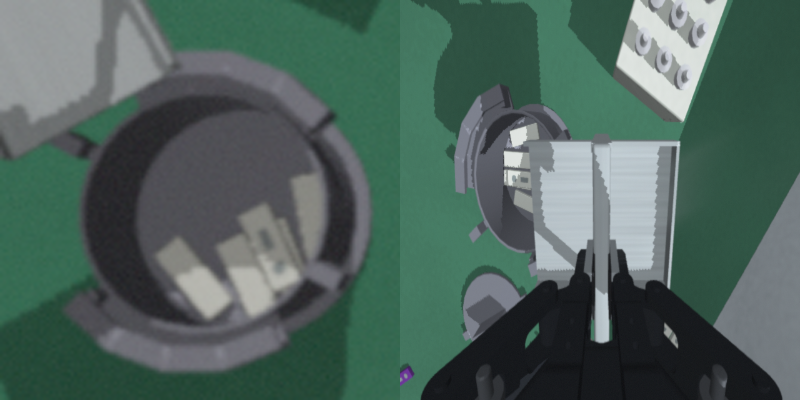

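step_arm(
  motion=[
    [[-0.09,0,0,-0.4,-0.35,0,0],[-0.09,0,0,-1.1,-0.95,0,0],[-0.09,0,0,-1.8,-1.57,0,0],[-0.09,0,0,-2.5,-2.18,0,0],[-0.09,0,0,-3.2,-2.8,0,0],[-0.09,0,0,-3.9,-3.4,0,0],[-0.09,0,0,-4.6,-4,0,0],[-0.09,0,0,-5.3,-4.63,0,0],[-0.09,0,0,-6,-5.24,0,0],[-0.09,0,0,-6.7,-5.85,0,0]],
  ],
)

```text
t: 18.77
position: [0.5474, 0.0246, 0.4462]
tool_rot: [0.489, 0.872, 0.005, 0.004]
force: [0.1, -0.8, -2.2]
finger_gap: 0.0097
grasp_force: 108.4
```

step_arm(
  motion=[
    [[0,0,0,-0.7,-0.61,0,0],[0,0,0,-1.4,-1.22,0,0],[0,0,0,-2.1,-1.83,0,0],[0,0,0,-2.8,-2.44,0,0],[0,0,0,-3.5,-3.05,0,0],[0,0,0,-4.2,-3.67,0,0],[0,0,0,-4.9,-4.28,0,0],[0,0,0,-5.5,-4.8,0,0],[0,0,0,-5.9,-5.15,0,0],[0,0,0,-6,-5.24,0,0]],
  ],
)

```text
t: 19.6
position: [0.4934, -0.2907, 0.4439]
tool_rot: [0.491, 0.871, 0.003, 0.004]
force: [0.6, 0.1, -2.8]
finger_gap: 0.0095
grasp_force: 108.4
```

```bash
python3 - <<'E'
from h import *
st();to([.494,-.311,.09],down(31.4))
f=grab_frame("top");a=f["image"];P=cloud(f)
cv2.imwrite("pics/fin.png",np.hstack([cv2.resize(a[145:275,95:225],(480,480),interpolation=cv2.INTER_CUBIC),cv2.resize(grab_frame("wrist")["image"],(320,480))]))
E
```

```text
t 19.6 grasp [ 0.495  -0.2904  0.2892] psi 31.16 j [-30.6  14.   -2.8  72.7   0.4  28.2] F [ 0.6  0.1 -2.8] M [-0.01  0.03 -0.05] gap 0.0095 gf 108.4
row [ 0.09  0.04 -0.04] [-0.42 -0.3   4.98]
```

View pics/fin.png

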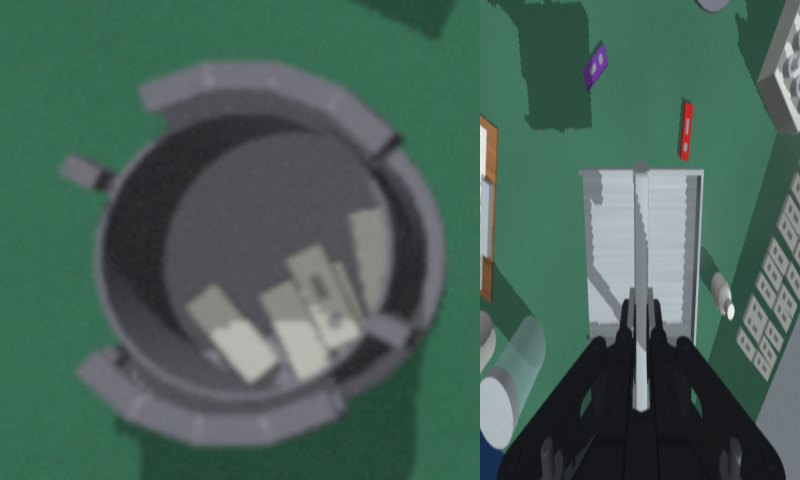

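The tub holds five slabs: (232,335), (293,330), (322,298), (347,305) partly covered, and (370,260). The tray is empty. I'll set it down at its old place.

step_arm(
  motion=[
    [[0.09,0.04,0,-0.42,-0.3,0.4,0],[0.09,0.04,0,-0.42,-0.3,1.1,0],[0.09,0.04,0,-0.42,-0.3,1.9,0],[0.09,0.04,0,-0.42,-0.3,2.7,0],[0.09,0.04,0,-0.42,-0.3,3.5,0],[0.09,0.04,0,-0.42,-0.3,4.1,0],[0.09,0.04,0,-0.42,-0.3,4.5,0],[0.09,0.04,0,-0.42,-0.3,4.7,0],[0.09,0.04,0,-0.42,-0.3,4.8,0],[0.09,0.04,0,-0.42,-0.3,4.8,0]],
  ],
)

```text
t: 20.53
position: [0.4951, -0.3065, 0.2515]
tool_rot: [0.489, 0.872, 0.001, -0.002]
force: [0.5, -0.1, -2.3]
finger_gap: 0.0097
grasp_force: 108.3
```

```bash
python3 - <<'E'
from h import *
st();to([.494,-.311,.086],down(31.4))
E
```

```text
t 20.53 grasp [ 0.4948 -0.3059  0.0968] psi 31.44 j [-31.8  22.2 -17.8  50.3   0.1  26.8] F [ 0.5 -0.1 -2.3] M [ 0.02 -0.   -0.  ] gap 0.0097 gf 108.3
row [ 0.   -0.04  0.01] [-0.08 -0.08  0.27]
```

step_arm(
  motion=[
    [[0,0,0,0,0,0.1,0],[0,0,0,0,0,0.18,0],[0,0,0,0,0,0.24,0],[0,0,0,0,0,0.28,0],[0,0,0,0,0,0.28,0],[0,0,0,0,0,0.28,0]],
  ],
)

```text
t: 21.03
position: [0.495, -0.3073, 0.2409]
tool_rot: [0.49, 0.872, 0.001, -0.001]
force: [-2.0, 2.2, 3.6]
finger_gap: 0.0092
grasp_force: 109.2
```

```bash
python3 - <<'E'
from h import *
st()
E
```

```text
t 21.03 grasp [ 0.4948 -0.3068  0.0862] psi 31.37 j [-31.9  22.8 -18.4  49.    0.1  26.8] F [-2.   2.2  3.6] M [0.38 0.3  0.01] gap 0.0092 gf 109.2
```

Contact: the force is now pushing up and the height matches the pick-up height. I'll release and rise.

step_arm(
  motion=[
    [[0,0,0,0,0,0,0.2],[0,0,0,0,0,0,0.5],[0,0,0,0,0,0,1],[0,0,0,0,0,0,1],[0,0,0,0,0,0,1],[0,0,0,0,0,0,1],[0,0,0,0,0,-0.6,1],[0,0,0,0,0,-1.5,1],[0,0,0,0,0,-2.5,1],[0,0,0,0,0,-3.2,1]],
  ],
)

```text
t: 21.87
position: [0.4954, -0.308, 0.3712]
tool_rot: [0.49, 0.872, 0.001, -0.001]
force: [0.5, -0.3, 0.7]
finger_gap: 0.0857
grasp_force: 0.0
```

step_arm(
  motion=[
    [[0,0,0,0,0,-0.5,1],[0,0,0,0,0,-0.5,1],[0,0,0,0,0,-0.5,1]],
  ],
)

```text
t: 22.12
position: [0.4956, -0.3082, 0.3895]
tool_rot: [0.49, 0.872, 0.001, -0.0]
force: [-0.9, 0.4, -1.1]
finger_gap: 0.0855
grasp_force: 0.0
```

```bash
python3 - <<'E'
from h import *
st()
f=grab_frame("wrist");P=cloud(f)
d=P-np.array([.4945,-.308,0]);u=np.array([.8536,.521,0]);v=np.array([-.521,.8536,0])
X,Y=d@u,d@v;m=(abs(X)<.07)&(abs(Y)<.045)&(P[...,2]>-.01)&(P[...,2]<.04)
A=np.c_[P[m][:,:2],np.ones(m.sum())];k=np.linalg.lstsq(A,P[m][:,2],rcond=None)[0];print("tray floor z",np.median(P[m][:,2]),"slope",k[:2],np.percentile(P[m][:,2],[2,98]),m.sum())
f=grab_frame("top");a=f["image"];P=cloud(f)
q=P[(P[...,2]>.005)&(P[...,2]<.02)&(np.hypot(P[...,0]-.50,P[...,1]-.037)<.12)]
print("cover",cv2.minAreaRect((q[:,:2]*1000).astype(np.float32))[0],np.median(q[:,2]))
m=(a.min(2)>95)&(np.hypot(P[...,0]-.491,P[...,1]-.3045)<.07)&(P[...,2]<.08);print("cassettes z",np.percentile(P[m][:,2],[2,50,99]),m.sum())
for n,b in dict(timer=(175,228,85,130),drop=(415,450,88,125),rack=(250,335,75,140)).items():
    q=P[b[2]:b[3],b[0]:b[1]].reshape(-1,3);q=q[(q[:,2]>.02)&(q[:,2]<.2)];print(n,cv2.minAreaRect((q[:,:2]*1000).astype(np.float32))[0])
E
```

```text
t 22.12 grasp [ 0.4957 -0.3079  0.2348] psi 31.38 j [-31.9  16.6  -6.6  66.9   0.1  26.7] F [-0.9  0.4 -1.1] M [ 0.   -0.05 -0.02] gap 0.0855 gf 0.0
tray floor z 0.005601176210693601 slope [0.00022298 0.00164602] [0.00404174 0.00717296] 7453
cover (492.76019287109375, 51.768585205078125) 0.011559312902424127
cassettes z [0.00364153 0.01338888 0.02412933] 1189
timer (721.7200317382812, 248.7743377685547)
drop (740.5621948242188, -253.76455688476562)
rack (735.5300903320312, 50.80408477783203)
```

The tray is flat and empty, the cassettes lie low in the tub, the cover is flat and the bystanders have not moved.

```bash
python3 -c "
from workcell import *
print(sign_off())"
```

```text
the job is handed in; nothing more can be done
None
```

The job is handed in at about 22 s (no verdict came back): the cover lies flat on the table, all five cassettes are in the tub, the empty tray stands flat where it was, and the rack, dropper and timer have not moved.

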